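# Open the sticking cover of the stem stripper and hold it

## Robot

A 7-joint arm with a two-finger parallel gripper is mounted at the origin on the work surface. World frame = base frame: x ahead of the robot, y to its left, z up, the work surface at z = 0. Lengths are in mm, angles in rad, forces in N, time in s.
With the tool pointing down it reaches from about 400 to 875 mm from the base axis. Payload 4.4 kg.
Tool frame: the origin (TCP) lies at the very end of the fingers, on their centre line; the grasp point (between the pads) lies 19 mm behind it; z points along the fingers, y is the line along which they close (so a half turn about z gives the same grasp; the last joint's range is limited). The gripper opens to 85 mm and grips with 20 to 120 N. Pads are 22 mm wide; open, the fingers measure 114 mm over their backs; the gripper's body (76 mm by 85 mm) begins 54 mm behind the grasp point. The pads swing forward as they close: fully open they stand 13 mm farther back than shut.
Start: joints at [1.194, 0.628, 0.038, 1.517, -0.027, 0.996, -0.02], TCP at [198.811, -618.863, 231.313] pointing down, gripper open.
Joint ranges: [-3.06, 3.06], [-0.37, 2.12], [-1.25, 1.32], [0.18, 2.47], [-1.1, 4.24], [0.23, 1.98], [-2.94, 2.94]. Speed limits (rad/s): [2.57, 2.57, 3.14, 3.14, 3.14, 3.14, 3.14].

## Interface

Orientations are given as [roll, pitch, yaw] about the fixed x, y, z axes, in that order (R = Rz(yaw) Ry(pitch) Rx(roll)).
In Python, from cell import read_state, get_image, camera_info, finish_job gives the robot as it stands.
- The arm moves only by the tool play_rows, never from a script. Its argument "deltas" is one flat list of numbers, 7 for each row, row after row: the shift along the tool's x, y, z in mm, then the turn, a rotation vector about the tool's x, y, z in rad, then the opening, from 0 (shut) to 1 (fully open). In form: [dx, dy, dz, ax, ay, az, grip, dx, dy, dz, ax, ay, az, grip, ...]. A call has 1 to 10 rows; each row is the pose to reach, as a shift and turn from the pose commanded when the call began, along the tool's axes at that moment; what a row does not reach only later rows make up. A row lasts 1/8 s, in which the tool goes at most 62.5 mm and 10.7 degrees, less where a joint would pass 70% of its speed; a pose out of reach is approached as far as the arm can. A call with a gripper value outside its range is refused whole. The fingers move at their own pace and stop on an object; the grip force is fixed at half the most. Time passes only in rows, so rows that repeat a pose let the fingers close. It gives the time, the measured TCP pose, the force, the opening and the grip force at its end, in the units of the state.
- read_state(): the state, without advancing time (a new reading comes with each control period).
- get_image(name): name is "scene" or "top"; returns the picture (400x640x3 uint8, red, green, blue); there is no depth.
- camera_info(name): a dict with "fx", "fy", "cx", "cy" (pixels), "T" (4x4, takes a point from camera to world coordinates). Camera axes: x right, y down, z forward; pixel columns grow to the right and rows downward; lengths in mm; the calibration is good to about 2 mm. A picture is of the moment at which its call begins. camera_info takes no time and is no camera call.
- finish_job(): hands the job in; it is judged then, once.
The state is a dict: "clock": time; "qpos": joint angles; "qd": joint speeds; "tau": joint torques, N m; "eef_pos": TCP position; "tool_rot": TCP orientation; "force": force on the tool from outside, world axes, zero at the start; "torque": the same for the moment, N m; "width": finger opening in mm; "gripper_force": force on a finger pad.
Only numpy, scipy, OpenCV 4.12 (cv2) and the standard library are available. Lean on these libraries where they do the work, as an engineer would, in place of code of your own. Each camera call takes 0.05 s, during which the arm holds its last target. There are 200 camera calls.

## Task

The rollers of the stem-stripping machine need cleaning, so raise its hinged cover to about half open (45 degrees) and finish while still holding it there with the gripper, because it falls shut by itself. Its worn catch bites only sometimes: before touching the catch slide, tug the cover to learn whether it is caught, and if it is, pull the slide outward, away from the cover, and then raise the cover. Leave the things standing on and around the machine where they are.

Things in the scene. Friction and masses are not known exactly. Their poses are not given: they have to be found in the camera images.
- machine: Stem-stripping machine fixed to the table: grey housing 260 (x) by 340 (y) by 100 mm high. Origin at the centre of its underside; x to its rear, y to its left, z up. An aluminium cover (210 in x, 170 in y, 15 mm thick, front edge at x = -100, centred at y = +20 mm) lies on its top over the rollers. The deck right of it, 105 mm wide (y = -65 to -170 mm), carries the catch slide at the front
- cover (a joint): Cover angle about its rear hinge, rad: 0 shut, grows as the front rises, stop at 1.25. Weighs 0.4 to 0.65 kg: needs 2 to 4 N at the handle and falls shut when let go. If the hidden bolt is caught, it has a little play and stops hard at about 0.035 (handle risen 7 mm); otherwise it lifts freely. Whether it is caught can be neither seen nor read: only a tug tells
- cover_handle (a point): Middle of the black round bar handle on the cover near its front edge. Bar 12 mm thick, 100 mm long along the machine's y, a post at each end; centre line 40 mm above the cover's top face, 155 mm above the table when shut. Pinch it from above, fingers closing along the machine's x; it turns between the fingers as the cover swings
- cover_hinge (a point): Middle of the cover's hinge axis, which runs along the machine's y at the cover's rear edge, 100 mm above the table; with the cover shut the handle bar lies 185 mm in front of it and 55 mm above it
- catch (a joint): Travel of the catch slide, m: 0 at its inner end, where it starts whether the bolt is caught or not; 0.022 pulled fully outward along the machine's -y, away from the cover. Moves with about 4 N, stays where left. Beyond 0.015 it has drawn the hidden bolt clear for good; let the cover down first so that it does not load the bolt
- catch_grip (a point): Centre of the upright black fin of the catch slide, 34 mm long in the machine's x, 12 mm thick in y, top 38 mm above the deck; this point lies 22 mm above the deck (122 mm above the table). The fin can be pinched from above with fingers closing along the machine's y; 37 mm of free deck lies between fin and cover
- jar: Small glass jar standing on the deck left of the cover, 40 mm across, 55 mm high; origin at the centre of its foot; leave it
- wire_spool: Small white spool standing on the rear of the right deck, 36 mm across, 28 mm high; origin at its foot; leave it
- pot: Terracotta pot on the table left of the machine, 110 mm across, 100 mm high; origin at its foot; leave it
- spray: White spray bottle on the table right of the machine, 64 mm across, 190 mm high; origin at its foot; leave it
- secateurs: Secateurs lying on the table at the left, 185 mm long in x, 16 mm high; origin on the table under them; leave them
- ribbon_reel: Flat reel lying on the table at the right, 90 mm across, 30 mm high; origin at its foot; leave it

How it is judged (in metres and radians):
On the way:
1. the cover is tugged up through its play (above 0.018 rad) with the catch slide still at its inner end (below 4 mm) (value of joint cover above 0.018 rad and value of joint catch below 0.004 m and contact force between the fingers and cover above 0.5 N), for 0.1 s.
At the end, for the whole second after the job is handed in: The cover stands still between 0.58 and 1.0 rad (33 to 57 degrees) open, carried by the fingers (over 1 N between them), and no bystander is more than 40 mm from where it started (value of joint cover between 0.58 and 1 rad and velocity of joint cover between -0.05 and 0.05 rad/s and contact force between the fingers and cover above 1 N and distance of each of jar, wire_spool, pot, spray, secateurs, ribbon_reel from where it was at the start of the episode below 0.04 m); the arm keeps its last pose, push and grip.
It fails at once if a bystander is moved by more than 40 mm (distance of any of jar, wire_spool, pot, spray, secateurs, ribbon_reel from where it was at the start of the episode above 0.04 m).
It also fails if it takes over 54 s, if anything falls off the work surface, if the arm or the gripper's body presses on something with over 40 N, if the wrist force passes 120 N, or if a joint passes its speed limit or range.

## Working session

There is one attempt and no reset: what is moved stays moved. The work goes in short steps, Python scripts to look and compute and a tool call to move; the robot and the scene stay as the last step left them, time stands still between calls to the robot, and variables do not carry over. Pictures are saved under pics/ and viewed, at most 10 in all, crops included, and the job is handed in when it is done.

Besides the shell and the picture viewer there is one more tool, called after "Request:" as name(argument=value, ...) on one line, values as JSON. play_rows: Moves the arm, as the interface text tells. Its arguments: {"type":"object","properties":{"deltas":{"type":"array"}},"required":["deltas"]}

```bash
mkdir -p pics; python3 - <<'E'
from cell import *
import cv2
for n in("top","scene"):
    cv2.imwrite(f"pics/{n}0.png",get_image(n)[:,:,::-1]); c=camera_info(n); print(n,c)
print(read_state())
E
```

```text
top {'fx': 514.7378770890302, 'fy': 514.7378770890302, 'cx': 315.39806779721727, 'cy': 194.81627326704253, 'T': array([[-1.72576031e-02, -9.97218287e-01,  7.25111199e-02,
         4.27945675e+02],
       [-9.99740362e-01,  1.82894666e-02,  1.35905796e-02,
        -7.11068741e+00],
       [-1.48789642e-02, -7.22577524e-02, -9.97275004e-01,
         1.68304119e+03],
       [ 0.00000000e+00,  0.00000000e+00,  0.00000000e+00,
         1.00000000e+00]])}
scene {'fx': 362.9798868224317, 'fy': 362.9798868224317, 'cx': 324.1869946267078, 'cy': 202.3756176936136, 'T': array([[-5.37497431e-01,  5.43761765e-01, -6.44530570e-01,
         1.18024525e+03],
       [ 8.43172349e-01,  3.57909006e-01, -4.01200116e-01,
         3.95155810e+02],
       [ 1.25260123e-02, -7.59094386e-01, -6.50860056e-01,
         7.57628018e+02],
       [ 0.00000000e+00,  0.00000000e+00,  0.00000000e+00,
         1.00000000e+00]])}
{'clock': 0.1, 'qpos': array([ 1.19424271,  0.62925364,  0.03847311,  1.51823516, -0.02700823,
        0.99631449, -0.02001085]), 'qd': array([ 0.00087945, -0.00103391, -0.00041922, -0.00161801, -0.00035401,
        0.00157103,  0.00101233]), 'tau': array([ 3.11118238e-03, -5.64533150e+01,  1.23012006e+00, -1.93976319e+01,
        1.11676881e-02,  5.38441105e-03, -2.47757936e-05]), 'eef_pos': array([ 198.603649  , -618.34132418,  230.49206887]), 'tool_rot': array([-3.13990094e+00,  2.61973712e-05,  3.10716116e-01]), 'force': array([ 0.08479204,  1.11699338, -0.40352488]), 'torque': array([-0.03948049,  0.00285073, -0.0025042 ]), 'gripper_force': 0.0, 'width': 85.22143905822324}
```

View pics/top0.png

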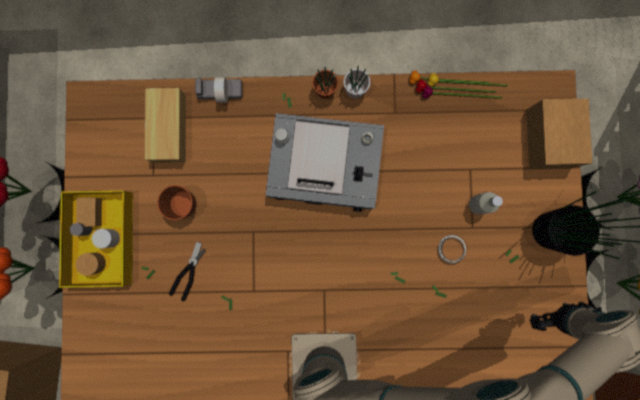

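View pics/scene0.png

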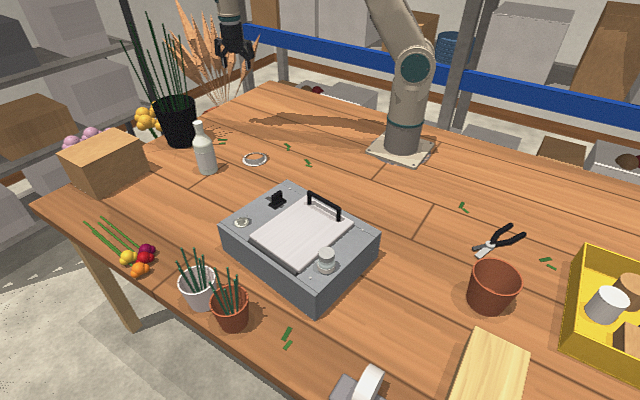

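The top view shows the machine at about (326,160), yawed slightly, with the handle near (316,183) and the fin near (359,174). The gripper is at the far right. I'll enlarge both views next.

```bash
python3 - <<'E'
import cv2,numpy as np
a=cv2.imread("pics/top0.png")[105:215,260:390];b=cv2.imread("pics/scene0.png")[175:320,210:390]
cv2.imwrite("pics/ca.png",cv2.resize(a,None,fx=5,fy=5,interpolation=cv2.INTER_CUBIC))
cv2.imwrite("pics/cb.png",cv2.resize(b,None,fx=4,fy=4,interpolation=cv2.INTER_CUBIC))
E
```

```text
(no output)
```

View pics/ca.png

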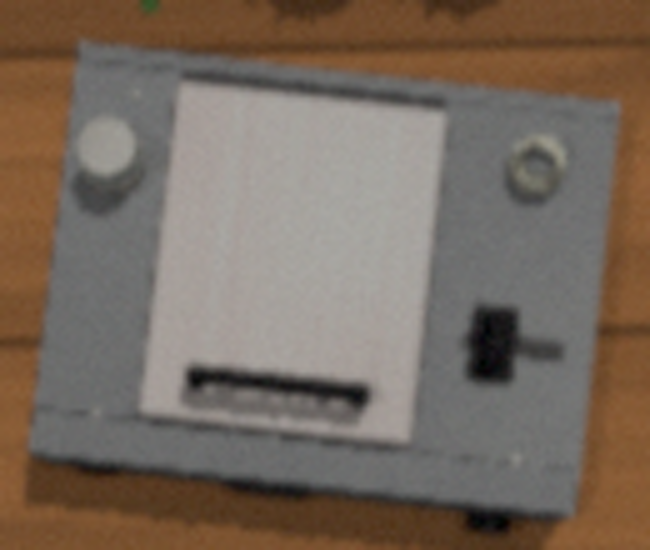

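View pics/cb.png

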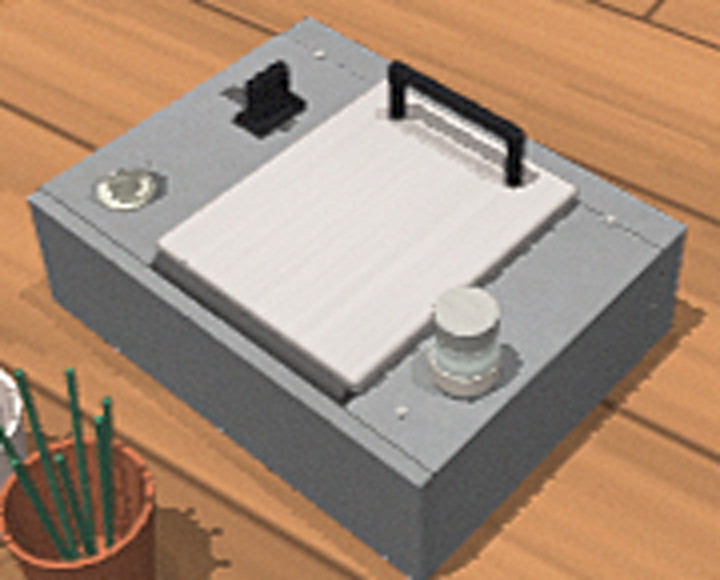

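The top crop shows the cover corners at (178,82), (447,105), (410,442) and (142,413), the handle bar at (190,378)–(370,392), and the fin top at about (493,342). The scene crop shows the housing top corners at (310,18), (30,200), (428,482) and (686,230), and the bar ends at (395,68) and (522,135).

```bash
cat >h.py <<'E'
from cell import *
import numpy as np
from scipy.optimize import least_squares
from scipy.spatial.transform import Rotation as R
def proj(n,P):
    c=camera_info(n);T=np.linalg.inv(c["T"]);p=P@T[:3,:3].T+T[:3,3]
    return np.c_[c["fx"]*p[:,0]/p[:,2]+c["cx"],c["fy"]*p[:,1]/p[:,2]+c["cy"]]
def unc(xy,s,o): return (np.array(xy,float)+.5)/s-.5+o
E
python3 - <<'E'
from h import *
H=[[130,170,100],[130,-170,100],[-130,-170,100],[-130,170,100]]
C=[[110,105,115],[110,-65,115],[-100,-65,115],[-100,105,115]]
B=[[-75,70,155],[-75,-30,155]]
top=unc([(80,42),(618,102),(575,517),(32,457),(178,82),(447,105),(410,442),(142,413),(190,378),(370,392)],5,[260,105])
sc=unc([(428,482),(30,200),(310,18),(686,230),(522,135),(395,68)],4,[210,175])
def w(p,P): 
    return R.from_euler('z',p[2]).apply(np.array(P,float))+[p[0],p[1],0]
def f(p): return np.r_[(proj("top",w(p,H+C+B))-top).ravel(),(proj("scene",w(p,H+B))-sc).ravel()]
r=least_squares(f,[500,0,-.1],x_scale=[100,100,.1],loss='soft_l1')
print(r.x,f(r.x).reshape(-1,2).round(1).tolist())
# handle alone from both views
bt,bs=top[8:].mean(0),sc[4:].mean(0)
g=least_squares(lambda q:np.r_[(proj("top",q[None])[0]-bt),(proj("scene",q[None])[0]-bs)],[500,0,150.])
print("handle model",w(r.x,[[-75,20,155]]),"tri",g.x)
ft=unc((493,342),5,[260,105]);fs=unc((268,75),4,[210,175])
print("fin model",w(r.x,[[-60,-108,138]]),least_squares(lambda q:np.r_[(proj("top",q[None])[0]-ft),(proj("scene",q[None])[0]-fs)],[500,0,150.]).x)
E
```

```text
[ 6.49720831e+02 -1.42258513e+01 -1.28011216e-01] [[-1.1, 0.4], [-0.2, -0.1], [-0.2, 0.0], [-1.3, -0.1], [-1.0, -0.2], [-0.1, 1.1], [0.1, 1.2], [-1.6, 1.0], [0.4, -0.2], [-2.2, 0.7], [-2.3, 1.0], [-1.9, -0.5], [-1.3, -0.7], [-0.1, -1.5], [-2.3, 0.0], [-0.3, 0.4]]
handle model [[577.88773802  15.18514501 155.        ]] tri [576.53232853  15.90698475 154.64869832]
fin model [[ 576.42428296 -113.68245487  138.        ]] [ 603.82731369 -116.01310878  135.79846135]
```

Request:
play_rows(deltas=[30,-27,-5,0,0,-0.06,1,75,-66,-15,0,0,-0.15,1,125,-110,-20,0,0,-0.25,1,175,-154,-20,0,0,-0.36,1,225,-198,-20,0,0,-0.46,1,275,-242,-20,0,0,-0.57,1,325,-286,-20,0,0,-0.67,1,375,-330,-20,0,0,-0.77,1,420,-370,-20,0,0,-0.87,1,444,-391,-20,0,0,-0.92,1])

```text
clock: 1.35
eef_pos: [502.7, -108.6, 251.2]
tool_rot: [-3.142, -0.0, 1.234]
force: [0.2, -0.2, -0.1]
width: 85.5
gripper_force: 0.0
```

```bash
cat >>h.py <<'E'
def delta(p,rpy,ref=None):
    s=read_state();c,rc=(s["eef_pos"],s["tool_rot"]) if ref is None else ref
    Rc=R.from_euler('xyz',rc);Rt=R.from_euler('xyz',rpy)
    return np.r_[Rc.inv().apply(np.array(p)-c).round(1),(Rc.inv()*Rt).as_rotvec().round(3)]
E
python3 -c "
from h import *
print(delta([577,15.5,215],[np.pi,0,1.443]),read_state()['eef_pos'],read_state()['force'])"
```

```text
[141.6    29.1    36.3    -0.     -0.     -0.209] [ 502.74911609 -108.56394826  251.2373381 ] [ 0.18068567 -0.22501852 -0.0539073 ]
```

Request:
play_rows(deltas=[35,7,10,0,0,-0.05,1,85,17,25,0,0,-0.12,1,125,26,36,0,0,-0.18,1,141.5,29,36,0,0,-0.209,1,141.5,29,50,0,0,-0.209,1,141.5,29,75,0,0,-0.209,1,141.5,29,98,0,0,-0.209,1,141.5,29,112,0,0,-0.209,1,141.5,29,114,0,0,-0.209,1,141.5,29,114,0,0,-0.209,1])

```text
clock: 2.6
eef_pos: [576.8, 12.4, 137.8]
tool_rot: [3.141, 0.0, 1.439]
force: [-0.1, 0.2, 0.5]
width: 85.6
gripper_force: 0.0
```

```bash
python3 - <<'E'
from h import *
import cv2
a=get_image("top")[105:215,260:390,::-1];b=get_image("scene")[135:320,190:390,::-1]
a=cv2.resize(a,(390,330),interpolation=2);b=cv2.resize(b,(400,370),interpolation=2)
o=np.zeros((370,790,3),np.uint8);o[:330,:390]=a;o[:,390:]=b;cv2.imwrite("pics/g1.png",o)
print(delta([577,15.5,136],[np.pi,0,1.443]))
E
```

```text
[ 2.7e+00 -4.0e-01  2.2e+00  2.0e-03 -0.0e+00 -4.0e-03]
```

View pics/g1.png

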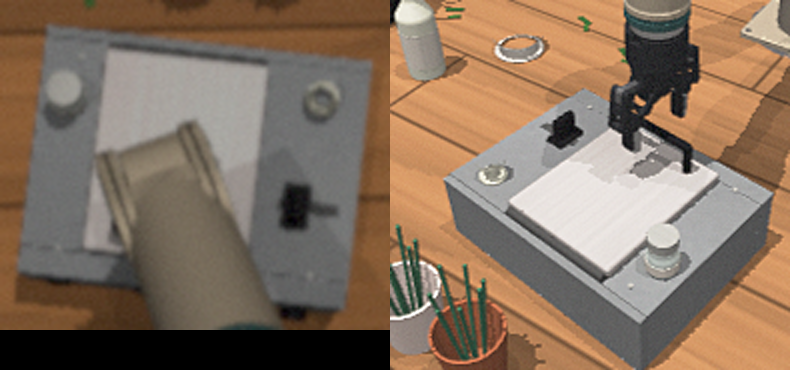

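The fingers straddle the bar in the scene view, with the rear finger at about (628,140) and the front one at about (680,100). Closing now.

Request:
play_rows(deltas=[2,0,1.5,0,0,0,0.5,2,0,1.5,0,0,0,0,2,0,1.5,0,0,0,0,2,0,1.5,0,0,0,0,2,0,1.5,0,0,0,0,2,0,1.5,0,0,0,0])

```text
clock: 3.45
eef_pos: [577.7, 14.8, 136.1]
tool_rot: [3.14, -0.0, 1.44]
force: [3.6, -0.3, 0.2]
width: 10.0
gripper_force: 58.4
```

Request:
play_rows(deltas=[0,0,-1.5,0,0,0,0,0,0,-3,0,0,0,0,0,0,-4.5,0,0,0,0,0,0,-6,0,0,0,0,0,0,-6,0,0,0,0,0,0,-6,0,0,0,0])

```text
clock: 4.2
eef_pos: [579.4, 14.6, 141.8]
tool_rot: [3.137, -0.001, 1.439]
force: [9.7, -0.7, -7.8]
width: 9.7
gripper_force: 58.3
```

Request:
play_rows(deltas=[0,0,-1.5,0,0,0,0,0,0,-3,0,0,0,0,0,0,-3,0,0,0,0])

```text
clock: 4.58
eef_pos: [580.5, 14.4, 144.9]
tool_rot: [3.135, -0.001, 1.439]
force: [11.0, -1.3, -8.8]
width: 9.6
gripper_force: 58.3
```

Request:
play_rows(deltas=[0,0.5,-1.5,0,0,0,0,0,1,-3,0,0,0,0,0,1,-3,0,0,0,0])

```text
clock: 4.95
eef_pos: [581.4, 14.3, 147.8]
tool_rot: [3.135, -0.001, 1.439]
force: [12.4, -1.1, -9.5]
width: 9.8
gripper_force: 58.2
```

Request:
play_rows(deltas=[0,0.5,-1.5,0,0,0,0,0,1,-3,0,0,0,0,0,1,-3,0,0,0,0])

```text
clock: 5.32
eef_pos: [582.5, 14.1, 150.6]
tool_rot: [3.135, -0.002, 1.439]
force: [12.1, -1.2, -11.7]
width: 10.3
gripper_force: 58.2
```

The lift passes the 7 mm play along the exact hinge arc with low force, so the cover isn't caught. I'll keep raising it along the arc.

Request:
play_rows(deltas=[0,3,-3,0,0,0,0,0,5,-7,0,0,0,0,0,7,-11,0,0,0,0,0,10,-16,0,0,0,0,0,12,-21,0,0,0,0,0,15.5,-27.5,0,0,0,0,0,19.5,-33.5,0,0,0,0,0,23.5,-39.5,0,0,0,0,0,28,-45.5,0,0,0,0,0,28,-45.5,0,0,0,0])

```text
clock: 6.58
eef_pos: [606.1, 10.9, 196.1]
tool_rot: [-3.14, 0.0, 1.44]
force: [3.0, -0.2, -9.1]
width: 9.9
gripper_force: 58.4
```

```bash
python3 - <<'E'
from h import *
import cv2
a=get_image("scene")[75:325,150:450,::-1]
cv2.imwrite("pics/g2.png",cv2.resize(a,None,fx=2,fy=2,interpolation=2))
print(read_state())
E
```

```text
{'clock': 6.625, 'qpos': array([ 0.13204196,  0.61978606, -0.3155253 ,  1.67612851,  0.23507002,
        0.88418782, -0.40956209]), 'qd': array([-0.00065636,  0.00096235,  0.00154857,  0.00659289,  0.00127535,
       -0.00733123, -0.00079449]), 'tau': array([ 5.70954080e-02, -5.83396375e+01, -3.94285217e+00, -1.84712255e+01,
       -3.39111197e-02,  7.16142599e-01,  4.66417987e-02]), 'eef_pos': array([606.07123825,  10.95183048, 195.95004108]), 'tool_rot': array([-3.14054563e+00,  1.54260054e-04,  1.43977037e+00]), 'force': array([ 2.77357739,  0.64446952, -8.37511877]), 'torque': array([ 0.10031814, -0.24463243, -0.04303372]), 'gripper_force': 58.367841839790344, 'width': 9.768963841210294}
```

View pics/g2.png

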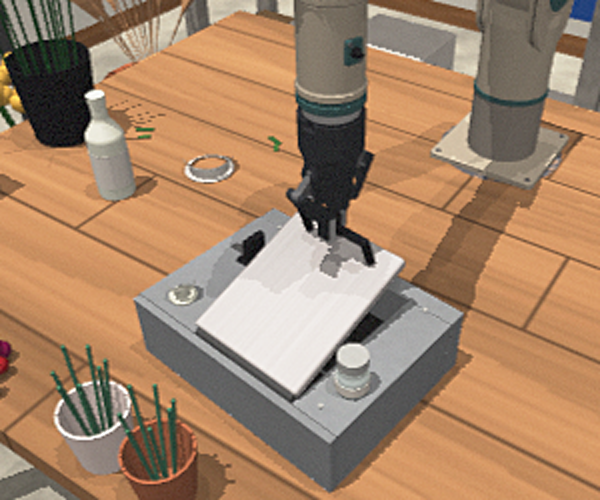

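The cover is open about 0.35 rad with the bar at about (345,235) still between the fingers, and the jar and spool haven't moved. I'll continue along the arc.

Request:
play_rows(deltas=[0,3,-3.8,0,0,0,0,0,9,-11.3,0,0,0,0,0,15.5,-18.5,0,0,0,0,0,22.5,-25.2,0,0,0,0,0,29.5,-31.7,0,0,0,0,0,37,-37.8,0,0,0,0,0,45,-43.5,0,0,0,0,0,53,-49,0,0,0,0,0,57,-51.2,0,0,0,0,0,57,-51.2,0,0,0,0])

```text
clock: 7.88
eef_pos: [661.9, 3.4, 250.1]
tool_rot: [-3.14, 0.001, 1.44]
force: [-8.5, 0.4, 7.8]
width: 9.9
gripper_force: 58.7
```

Request:
play_rows(deltas=[0,0,0,0,0,0,0,0,0,0,0,0,0,0,0,0,0,0,0,0,0,0,0,0,0,0,0,0])

```text
clock: 8.38
eef_pos: [661.9, 3.5, 250.1]
tool_rot: [-3.14, 0.001, 1.44]
force: [-8.4, -0.1, 7.7]
width: 9.5
gripper_force: 58.7
```

```bash
python3 - <<'E'
from h import *
import cv2
a=get_image("scene")[75:325,150:450,::-1]
cv2.imwrite("pics/g3.png",cv2.resize(a,None,fx=2,fy=2,interpolation=2))
s=read_state();print(s["eef_pos"],s["force"],abs(s["qd"]).max(),s["width"])
E
```

```text
[661.83130204   3.44807819 250.09449297] [-8.04772809 -1.00336076  7.17836558] 0.0014740195854731604 9.809378095475441
```

View pics/g3.png

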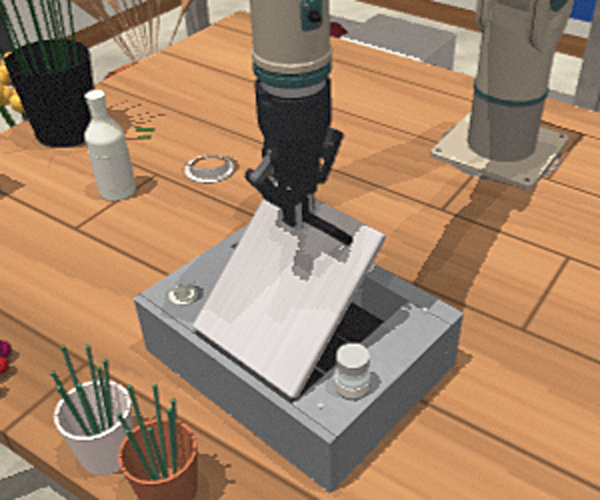

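The cover stands at about 0.75 rad, still gripped and steady, and the bystanders haven't moved. Handing in.

```bash
python3 -c "
from cell import *
print(finish_job())"
```

```text
the job is handed in; nothing more can be done
None
```

The tug showed the cover was not caught, so I left the catch slide alone, raised the cover to about 0.75 rad (43°, estimated from the tool position), and handed the job in with the gripper still holding it; no verdict came back.

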